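Serve ketchup from the pump bottle

ROBOT

A 6-joint arm with a two-finger parallel gripper is mounted at the origin on the work surface. World frame = base frame: x ahead of the robot, y to its left, z up, the work surface at z = 0. Lengths are in m, angles in rad, forces in N, time in s.
With the tool pointing down it reaches from about 0.35 to 0.8 m from the base axis. Payload 7.3 kg.
Tool frame: the origin (TCP) lies between the finger pads; the fingertips stand 25 mm ahead of it and the grasp point (between the pads) lies 6 mm ahead of it (r.tip_extent is the distance from the TCP to the fingertips, in m); z points along the fingers, y is the line along which they close (so a half turn about z gives the same grasp; the last joint's range is limited). The gripper opens to 85 mm and grips with 20 to 120 N. Pads are 22 mm wide; open, the fingers measure 114 mm over their backs; the gripper's body (76 mm by 85 mm) begins 54 mm behind the grasp point. The pads swing forward as they close: fully open they stand 13 mm farther back than shut.
Start: joints at [-1.268, 0.342, 1.524, -0, 1.275, -0.146], TCP at [0.228, -0.473, 0.23] pointing down, gripper open.
Joint ranges: [-2.53, 2.53], [-0.77, 2.02], [0.04, 2.7], [-1, 4.14], [0.28, 2.66], [-3.11, 3.11]. Speed limits (rad/s): [2.57, 2.57, 3.14, 3.14, 3.14, 3.14].

INTERFACE

Orientations are given as a unit quaternion [x, y, z, w].
In Python, from workcell import r, command_gripper, optics gives the robot as it stands. The module is installed in compiled form; this text tells all that it offers. Calls block until the motion is done:
- r.reach(position, orientation): joint-space move of the TCP to a pose.
- r.move_straight(position, orientation=None, speed=0.15, max_force=None): straight line of the TCP; orientation=None keeps the orientation; speed is the mean speed in m/s. With max_force (N) it stops when the force on the tool has changed by that much, and returns True; else False.
- r.movej(angles): joint-space move.
- command_gripper(opening, force=None): finger opening in m; force is the grip in N (None keeps the last); returns when the fingers have stopped.
- r.hold(seconds).
- r.solve_ik(position, orientation): joint angles nearest the present ones, or None.
- r.read_state(): the state.
- optics.get_image(name): name is "scene" or "top" or "wrist"; returns (picture, depth): 384x512x3 uint8, red, green, blue; 384x512 float32, m along the optical axis (not along the pixel's ray), 0 where there is no reading.
- optics.camera_model(name): a dict with "K" (3x3 intrinsics, pixels), "k1" (the pictures are not rectified: a ray, as slopes to the right and down, at radius r is drawn at 1 + k1 r^2 times it, then the intrinsics apply), "R" (3x3) and "t" (3): a world point X has camera coordinates R X + t; the wrist camera has in their place "tool_from_camera" (4x4, takes a point from camera to tool coordinates, whose origin is the TCP and whose axes are the flange's). Camera axes: x right, y down, z forward; pixel columns grow to the right and rows downward; lengths in m; the calibration is good to about 2 mm. A picture is of the moment at which its call begins: read the wrist's pose just before it. camera_model takes no time and is no camera call.
A pose or a line that the arm cannot do raises r.PlanningError and nothing moves.
- r.finish_job(): hands the job in; it is judged then, once.
The state is a dict: "time_s": time; "joint_positions": joint angles; "dq": joint speeds; "tau": joint torques, N m; "eef_pos": TCP position; "eef_rot": TCP orientation; "contact_force": force on the tool from outside, world axes, zero at the start; "torque": the same for the moment, N m; "grip_width": finger opening in m; "grip_force": force on a finger pad.
Only numpy, scipy, OpenCV 4.12 (cv2) and the standard library are available. Lean on these libraries where they do the work, as an engineer would, in place of code of your own. Each camera call takes 0.05 s, during which the arm holds its last target. There are 200 camera calls.

TASK

Serve a portion of ketchup into the small white bowl that stands under the red bottle's spout: press the red ketchup bottle's pump head all the way down to its stop, hold it there for a moment, then let it spring back up and move clear. Do not touch the yellow mustard bottle, and leave both bottles and the bowl standing where they are.

Things in the scene. Friction and masses are not known exactly. Their poses are not given: they have to be found in the camera images.
- ketchup: Loose red bottle, 72 mm across, 0.5 to 0.75 kg, white pump on top. Origin: centre of its underside; z up its axis. The pump head is a flat white disc 40 mm across, 14 mm thick, centred on the axis, its top 208 mm above the origin at rest. A 12 mm thick white spout reaches 75 mm from the axis along the bottle's -x, its top 2 mm below the disc's. Press the disc; pressing the spout tips the bottle.
- ketchup_pump (a joint): Travel of the red bottle's pump head, in m: 0 at rest (up), 0.018 at its stop (head top then 190 mm above the bottle's underside). A spring resists with 3.5 N at the start of the stroke and 9.8 N at the stop, and lifts the head again when it is let go.
- mustard: The yellow mustard bottle, a bystander: the same size, shape and white pump as the red one, its spout along its own -x too. Origin: centre of its underside. It stands loose 200 mm or more from the red bottle's axis, on either side of it.
- bowl: Small white ceramic dip bowl, loose, 84 mm across the rim and 35 mm high, about 0.15 kg, standing under the red bottle's spout with its centre about 85 mm from that bottle's axis. Origin: centre of its underside.
There are look-alikes about, which are no part of the job. Leave any purple look-alike of the ketchup alone.

How it is judged:
By the outcome, as a careful person would: the job done as asked, in the order asked, and still so for the second after the job is handed in, with the robot touching nothing.
It also fails if it takes over 29 s, if anything falls off the work surface, if the arm or the gripper's body presses on something with over 40 N, if the wrist force passes 120 N, or if a joint passes its speed limit or range.

## Working session

There is one attempt and no reset: what is moved stays moved. The work goes in short steps, each a Python script; the robot and the scene stay as the last script left them, time stands still between calls to the robot, and variables do not carry over. Pictures are saved under pics/ and viewed, at most 10 in all, crops included, and the job is handed in when it is done.

```bash
mkdir -p pics; python3 - <<'E'
from workcell import r, optics
import cv2, numpy as np
for n in("scene","top"):
    p,d=optics.get_image(n); cv2.imwrite(f"pics/{n}.png",p[:,:,::-1]); np.savez(f"{n}.npz",p=p,d=d)
    m=optics.camera_model(n); print(n,m)
s=r.read_state(); print(s["time_s"],s["eef_pos"],s["eef_rot"])
E
python3 -c "
import cv2,numpy as np
"
```

```text
scene {'K': array([[461.08355994,   0.        , 254.23213774],
       [  0.        , 461.08355994, 186.87608602],
       [  0.        ,   0.        ,   1.        ]]), 'k1': 0.03459405097324792, 'R': array([[ 0.18071344,  0.9835181 ,  0.00589845],
       [ 0.75131734, -0.13417324, -0.64615771],
       [-0.6347164 ,  0.12120099, -0.76318112]]), 't': array([-0.06096333, -0.40823095,  1.17207135])}
top {'K': array([[382.08044741,   0.        , 257.16891109],
       [  0.        , 382.08044741, 190.77073639],
       [  0.        ,   0.        ,   1.        ]]), 'k1': -0.12053858890883784, 'R': array([[ 0.00245067, -0.99856673,  0.05346477],
       [-0.99888334, -0.00496698, -0.04698291],
       [ 0.04718113, -0.05328993, -0.99746385]]), 't': array([-0.05466776,  0.52982387,  0.65785439])}
0.1 [ 0.22769995 -0.47267603  0.22911176] [ 9.74937631e-01  2.22477341e-01 -4.47962274e-05 -6.68137764e-04]
```

View pics/scene.png

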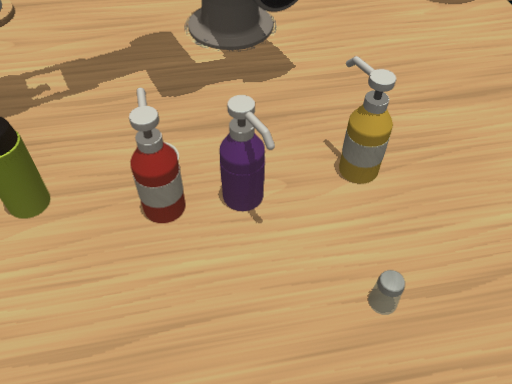

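View pics/top.png

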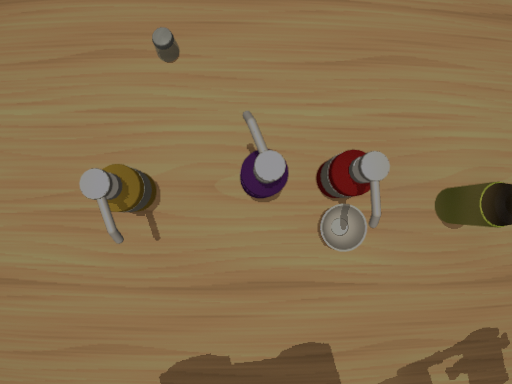

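The scene view shows the red bottle's disc at (144,118), purple at (241,107), yellow at (381,80) and a green bottle at the left edge. The top view shows the red disc at (375,166), bowl at (344,228), purple disc at (270,166), yellow at (96,184) and green at (490,205).

```bash
cat > h.py <<'E'
import numpy as np, cv2
from workcell import r, optics
def ray(m,uv):
    K=m["K"]; D=np.array([m["k1"],0,0,0,0.])
    x=cv2.undistortPoints(np.array([[uv]],float),K,D)[0,0]
    return -m["R"].T@m["t"], m["R"].T@np.array([x[0],x[1],1])
def onplane(m,uv,z):
    c,d=ray(m,uv); return c+d*(z-c[2])/d[2]
def cloud(m,d):
    h,w=d.shape; uv=np.stack(np.meshgrid(np.arange(w),np.arange(h)),-1).reshape(-1,1,2).astype(float)
    x=cv2.undistortPoints(uv,m["K"],np.array([m["k1"],0,0,0,0.]))[:,0]
    z=d.reshape(-1,1); P=(np.hstack([x,np.ones((h*w,1))])*z-m["t"])@m["R"]
    P[z[:,0]==0]=np.nan; return P.reshape(h,w,3)
E
python3 - <<'E'
from h import *
print(r.tip_extent)
for n,seeds in(("scene",dict(red=(144,118),purple=(241,107),yel=(381,80))),("top",dict(red=(375,166),purple=(270,166),yel=(96,184)))):
    z=np.load(n+".npz"); p=z["p"]; m=optics.camera_model(n); P=cloud(m,z["d"])
    for k,(u,v) in seeds.items():
        s=P[v-3:v+4,u-3:u+4].reshape(-1,3)
        # disc region: points on the top plane, near white, opened to drop the spout
        white=(p.min(2)>110)&(p.max(2).astype(int)-p.min(2)<40)&(abs(P[...,2]-.206)<.009)
        w=cv2.morphologyEx(white.astype(np.uint8),cv2.MORPH_OPEN,cv2.getStructuringElement(2,(15,15)))
        _,L,S,C=cv2.connectedComponentsWithStats(w); l=L[v,u]
        print(n,k,np.nanmedian(s,0).round(4),l,S[l][:5],C[l].round(1),onplane(m,C[l],.208).round(4))
    print("maxheight y<-.2 side / by y bins")
    for a in np.arange(-.5,.5,.1):
        q=P[(P[...,1]>a)&(P[...,1]<a+.1)&(P[...,0]>.3)]; print(round(a,1), np.nanmax(q[:,2]).round(3) if len(q) else None, q[np.nanargmax(q[:,2])].round(3) if len(q) else None)
E
```

```text
0.025
scene red [ 0.5625 -0.1959  0.2088] 2 [136 105  18  19 251] [144.4 114.2] [ 0.5538 -0.1952  0.208 ]
scene purple [ 0.563  -0.0618  0.2089] 0 [     0      0    512    384 196162] [255.5 191.7] [ 0.7175 -0.0695  0.208 ]
scene yel [0.5383 0.1541 0.2085] 1 [372  69  16  16 195] [379.6  76.4] [0.5288 0.1553 0.208 ]
maxheight y<-.2 side / by y bins
-0.5 0.179 [ 0.504 -0.401  0.179]
-0.4 0.177 [ 0.51  -0.399  0.177]
-0.3 0.211 [ 0.555 -0.205  0.211]
-0.2 0.211 [ 0.553 -0.183  0.211]
-0.1 0.211 [ 0.564 -0.045  0.211]
-0.0 0.068 [0.789 0.1   0.068]
0.1 0.211 [0.54  0.162 0.211]
0.2 0.005 [0.468 0.282 0.005]
0.3 0.005 [0.509 0.384 0.005]
0.4 0.006 [0.358 0.487 0.006]
top red [ 0.5535 -0.194   0.2085] 2 [364 151  26  28 565] [376.2 164.7] [ 0.5553 -0.1961  0.208 ]
top purple [ 0.5521 -0.0583  0.2086] 1 [255 150  26  27 479] [266.5 162. ] [ 0.557 -0.054  0.208]
top yel [0.5282 0.1589 0.2088] 3 [ 80 168  25  27 473] [ 91.7 180.5] [0.5326 0.165  0.208 ]
maxheight y<-.2 side / by y bins
-0.5 0.195 [ 0.503 -0.403  0.195]
-0.4 0.179 [ 0.5   -0.398  0.179]
-0.3 0.211 [ 0.546 -0.201  0.211]
-0.2 0.211 [ 0.547 -0.196  0.211]
-0.1 0.212 [ 0.545 -0.063  0.212]
-0.0 0.067 [0.781 0.099 0.067]
0.1 0.211 [0.542 0.166 0.211]
0.2 0.005 [0.617 0.22  0.005]
0.3 0.006 [0.405 0.364 0.006]
0.4 0.005 [0.366 0.404 0.005]
```

```bash
python3 - <<'E'
from h import *
s=r.read_state(); q=[1,0,0,0]
print(r.move_straight([s["eef_pos"][0],s["eef_pos"][1],.34],speed=.15))
command_gripper(0.0)
r.reach([.555,-.195,.34],q)
s=r.read_state(); print(s["time_s"],s["eef_pos"],s["eef_rot"],s["grip_width"],s["contact_force"])
p,d=optics.get_image("wrist"); cv2.imwrite("pics/w1.png",p[:,:,::-1])
m=optics.camera_model("wrist"); T=m["tool_from_camera"]; print(T)
np.savez("w1.npz",p=p,d=d,pos=s["eef_pos"],rot=s["eef_rot"])
E
```

```text
FalseTraceback (most recent call last):
  File "<stdin>", line 4, in <module>
NameError: name 'command_gripper' is not defined
```

```bash
python3 - <<'E'
from h import *
from workcell import command_gripper
q=[1,0,0,0]
command_gripper(0.0)
r.reach([.555,-.195,.34],q)
s=r.read_state(); print(s["time_s"],s["eef_pos"],s["eef_rot"],s["grip_width"],s["contact_force"])
p,d=optics.get_image("wrist"); cv2.imwrite("pics/w1.png",p[:,:,::-1])
m=optics.camera_model("wrist"); print(m)
np.savez("w1.npz",p=p,d=d,pos=s["eef_pos"],rot=s["eef_rot"])
E
```

```text
3.3333 [ 0.55463881 -0.19583016  0.34001718] [ 9.99999911e-01 -3.79860915e-04 -6.60107847e-05  1.71833136e-04] -1.3945894728356327e-05 [ 0.98045111 -1.15672063  0.19144065]
{'K': array([[287.37883654,   0.        , 257.0455431 ],
       [  0.        , 287.37883654, 191.43930029],
       [  0.        ,   0.        ,   1.        ]]), 'k1': -0.007010765308074978, 'tool_from_camera': array([[ 7.31291666e-04, -9.55578045e-01, -2.94737282e-01,
         7.46617238e-02],
       [ 9.99998395e-01,  1.18096208e-03, -1.34767798e-03,
        -1.56620561e-03],
       [ 1.63588504e-03, -2.94735824e-01,  9.55577374e-01,
        -1.43580474e-01],
       [ 0.00000000e+00,  0.00000000e+00,  0.00000000e+00,
         1.00000000e+00]])}
```

View pics/w1.png

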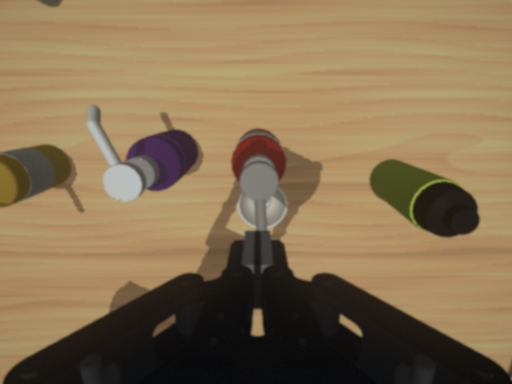

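The wrist view shows the red bottle's disc at about (258,178), in the gripper's shadow, with the spout running down towards the fingers and the bowl at (263,207).

```bash
python3 - <<'E'
from h import *
from scipy.spatial.transform import Rotation as Ro
z=np.load("w1.npz"); m=dict(optics.camera_model("wrist")); T=m["tool_from_camera"]
W=np.eye(4); W[:3,:3]=Ro.from_quat(z["rot"]).as_matrix(); W[:3,3]=z["pos"]; C=np.linalg.inv(W@T)
m["R"]=C[:3,:3]; m["t"]=C[:3,3]; P=cloud(m,z["d"])
v,u=np.mgrid[:384,:512]; box=(u>230)&(u<290)&(v>145)&(v<215)
k=(box&(abs(P[...,2]-.2085)<.006)).astype(np.uint8)
print(np.nanmedian(P[170:185,252:266].reshape(-1,3),0))
k=cv2.morphologyEx(k,cv2.MORPH_OPEN,cv2.getStructuringElement(2,(21,21)))
c=max(cv2.findContours(k,0,1)[0],key=cv2.contourArea); print(cv2.boundingRect(c)); e=cv2.fitEllipse(c);print(e,onplane(m,e[0],.208))
q=np.array([onplane(m,x[0].astype(float),.208) for x in c]); print(q.min(0),q.max(0))
E
```

```text
[ 0.55900693 -0.19534941  0.20737077]
(240, 162, 37, 37)
((259.0168762207031, 179.7674102783203), (35.02702713012695, 37.6884651184082), 118.73225402832031) [ 0.55638713 -0.19586705  0.208     ]
[ 0.53734017 -0.21290486  0.208     ] [ 0.57425481 -0.17693999  0.208     ]
```

```bash
python3 - <<'E'
from h import *
x,y=.5565,-.1957
def st(l): s=r.read_state(); print(l,round(s["time_s"],2),s["eef_pos"].round(4),s["contact_force"].round(2))
r.move_straight([x,y,.243],speed=.1); st("above")
print(r.move_straight([x,y,.208],speed=.025,max_force=18)); st("down")
r.hold(.8); st("held"); p,d=optics.get_image("scene"); cv2.imwrite("pics/press.png",cv2.resize(p[40:260,60:320,::-1],None,fx=2,fy=2))
E
```

```text
above 4.5 [ 0.5568 -0.1959  0.2438] [-0.02  0.54 -0.29]
False
down 6.05 [ 0.5566 -0.1957  0.2082] [-0.44 -0.06 -0.18]
held 6.85 [ 0.5565 -0.1957  0.208 ] [ 0.21  0.6  -0.3 ]
```

View pics/press.png

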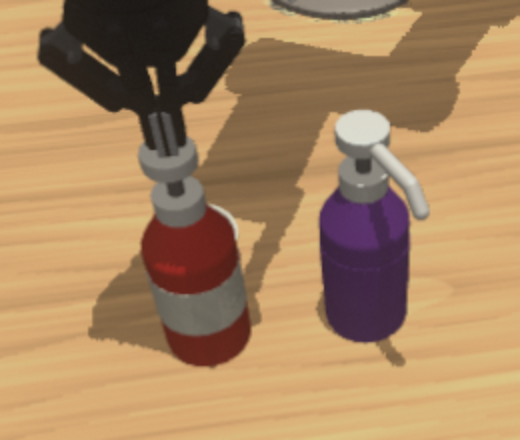

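The pressed view shows the head apparently still up and the fingertips at crop (163,150), just at or behind the disc. No force was felt, so I need to measure this.

```bash
python3 - <<'E'
from h import *
for n in("scene","top"):
    p,d=optics.get_image(n); m=optics.camera_model(n); P=cloud(m,d); np.savez(n+"2.npz",p=p,d=d)
    cv2.imwrite(f"pics/{n}2.png",cv2.resize(p[80:190,100:220] if n=="scene" else p[110:260,290:460],None,fx=4,fy=4,interpolation=2)[:,:,::-1])
    if n=="scene":
        for v in range(96,136,2): print(v,*[(P[v,u]*1000).round().astype(int) if d[v,u]>0 else None for u in(136,141,144,147,152)],p[v,141])
s=r.read_state(); print(s["time_s"],s["grip_width"],s["contact_force"])
E
```

```text
96 [ 563 -199  247] [ 564 -193  247] [ 569 -189  250] [ 563 -186  245] [ 249 -206    1] [95 92 89]
98 [ 566 -199  247] [ 568 -193  247] [ 567 -189  246] [ 562 -186  242] [ 258 -206    3] [78 74 71]
100 [ 568 -200  244] [ 568 -194  244] [ 568 -190  243] [ 565 -186  240] [ 261 -207    0] [72 68 65]
102 [ 569 -200  242] [ 567 -194  240] [ 568 -191  240] [ 564 -187  236] [ 271 -207    3] [52 47 42]
104 [ 568 -201  238] [ 567 -195  236] [ 568 -191  237] [ 564 -188  233] [ 550 -182  221] [40 33 26]
106 [ 568 -202  235] [ 567 -196  233] [ 566 -192  232] [ 564 -188  230] [ 555 -183  222] [40 34 26]
108 [ 562 -203  227] [ 566 -196  230] [ 567 -192  229] [ 563 -189  226] [ 565 -182  226] [47 41 35]
110 [ 564 -204  225] [ 567 -197  226] [ 567 -193  226] [ 564 -189  223] [ 563 -183  221] [61 57 52]
112 [ 563 -204  221] [ 568 -197  224] [ 567 -193  223] [ 566 -190  221] [ 552 -185  209] [71 67 63]
114 [ 563 -205  217] [ 568 -198  221] [ 568 -194  220] [ 565 -190  217] [ 556 -185  208] [83 79 76]
116 [ 557 -206  209] [ 568 -198  217] [ 567 -195  216] [ 566 -191  215] [ 560 -185  208] [85 81 78]
11
[... 290 characters left out ...]
6] [139 135 126]
124 [ 571 -207  207] [ 573 -200  208] [ 574 -196  208] [ 573 -192  207] [ 570 -186  203] [126 122 114]
126 [ 571 -208  204] [ 573 -201  204] [ 574 -197  205] [ 573 -193  203] [ 571 -187  200] [109 105  97]
128 [ 570 -209  199] [ 573 -202  201] [ 574 -198  201] [ 572 -194  199] [ 572 -187  198] [108 103  96]
130 [ 350 -242    1] [ 572 -202  197] [ 573 -198  197] [ 573 -194  195] [ 544 -191  169] [109 103  96]
132 [ 356 -242    0] [ 546 -207  169] [ 560 -201  182] [ 559 -197  180] [ 547 -191  168] [136 132 123]
134 [ 551 -213  171] [ 549 -207  168] [ 560 -201  177] [ 561 -197  178] [ 556 -191  172] [139 135 126]
7.0 -0.00017808827411075435 [-0.34745349 -0.124019    0.23512864]
```

View pics/scene2.png

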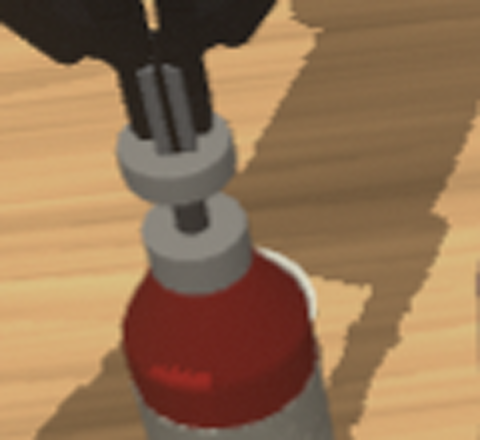

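View pics/top2.png

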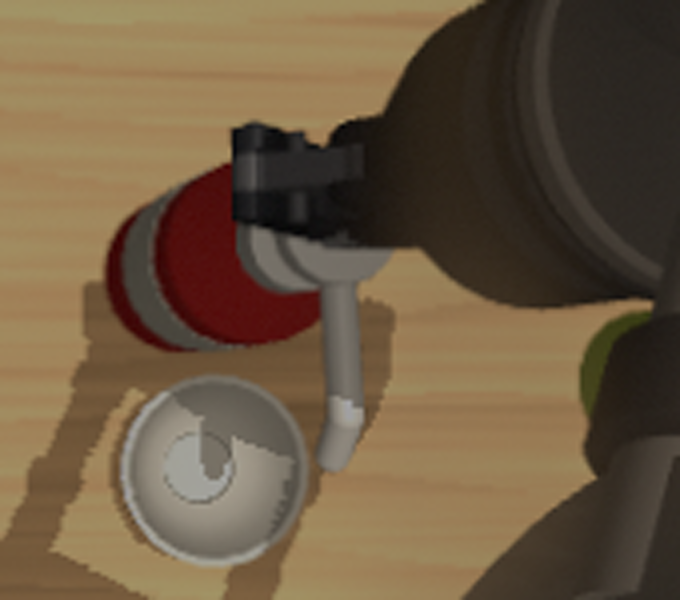

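The close-ups show the fingertips centred on the disc and level with its top (z about 0.21), with the pump still at rest. The tips are really about level with the TCP height, so I'll continue the guarded descent by force.

```bash
python3 - <<'E'
from h import *
x,y=.5565,-.1957
def st(l): s=r.read_state(); print(l,round(s["time_s"],2),s["eef_pos"].round(4),s["contact_force"].round(2),flush=True)
for z in (.203,.198,.193,.188,.183,.178):
    h=r.move_straight([x,y,z],speed=.02,max_force=18); st(h)
    f=r.read_state()["contact_force"][2]
    if h or abs(f)>14: break
r.hold(.3); st("held"); p,d=optics.get_image("scene"); P=cloud(optics.camera_model("scene"),d)
cv2.imwrite("pics/press2.png",cv2.resize(p[80:240,100:220],None,fx=3,fy=3)[:,:,::-1])
for v in range(112,140,2): print(v,*[(P[v,u]*1000).round().astype(int) for u in(138,144,152)])
E
```

```text
False 7.4 [ 0.5567 -0.1958  0.2034] [-0.8  -0.15  4.6 ]
False 7.8 [ 0.5568 -0.1958  0.1985] [-0.64  0.79  6.08]
False 8.2 [ 0.5568 -0.1958  0.1938] [-1.07  1.17  7.99]
False 8.6 [ 0.5568 -0.1959  0.1891] [-0.65  0.71  9.88]
True 8.82 [ 0.5576 -0.1962  0.1891] [-2.15  1.57  8.99]
held 9.12 [ 0.5574 -0.1961  0.1892] [-2.01  1.39  8.66]
112 [ 567 -201  224] [ 569 -193  224] [ 565 -183  220]
114 [ 569 -202  222] [ 567 -194  220] [ 564 -184  215]
116 [ 568 -202  218] [ 568 -195  217] [ 563 -185  211]
118 [ 565 -203  212] [ 567 -195  213] [ 565 -185  209]
120 [ 562 -204  206] [ 568 -196  210] [ 563 -186  204]
122 [ 563 -205  204] [ 567 -197  205] [ 565 -186  202]
124 [ 564 -205  200] [ 567 -197  202] [ 557 -188  191]
126 [ 558 -207  191] [ 567 -198  198] [ 561 -188  191]
128 [ 562 -207  192] [ 568 -198  196] [ 564 -188  190]
130 [ 565 -207  191] [ 567 -199  191] [ 569 -188  191]
132 [ 569 -207  190] [ 570 -199  191] [ 573 -188  191]
134 [ 571 -208  189] [ 574 -199  190] [ 573 -189  188]
136 [ 571 -208  185] [ 574 -200  187] [ 573 -190  184]
138 [ 570 -209  180] [ 574 -201  183] [ 574 -190  181]
```

View pics/press2.png

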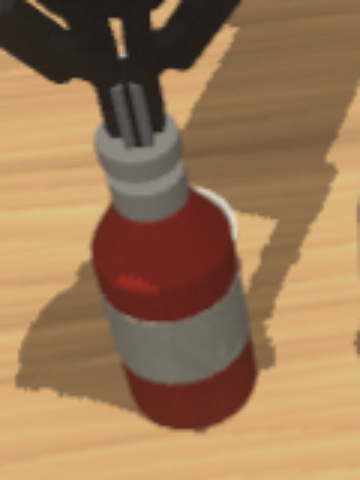

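The head is down onto the collar (disc top about 0.190). Force relaxed to 8.7 N after the guard stop, so I'll press firmly onto the stop, hold, then release.

```bash
python3 - <<'E'
from h import *
x,y=.5565,-.1957
def st(l): s=r.read_state(); print(l,round(s["time_s"],2),s["eef_pos"].round(4),s["contact_force"].round(2),flush=True); return s["contact_force"][2]
for z in (.1885,.188,.1875,.187,.1865,.186):
    h=r.move_straight([x,y,z],speed=.01,max_force=30)
    if st((z,h))>17: break
for _ in range(4): r.hold(.3); st("hold")
r.move_straight([x,y,.212],speed=.03); st("up")
r.move_straight([x,y,.34],speed=.12); st("clear")
r.reach([.40,-.30,.36],[1,0,0,0]); r.hold(.3); st("away")
for n in("scene","top"):
    p,d=optics.get_image(n); np.savez(n+"3.npz",p=p,d=d); cv2.imwrite(f"pics/{n}3.png",p[:,:,::-1])
    P=cloud(optics.camera_model(n),d)
    u,v=(144,118) if n=="scene" else (375,166); print(n,np.nanmedian(P[v-3:v+4,u-3:u+4].reshape(-1,3),0))
a=np.load("scene.npz")["p"];b=np.load("scene3.npz")["p"]
cv2.imwrite("pics/cmp.png",np.hstack([a[60:240,60:320],b[60:240,60:320]])[:,:,::-1])
E
```

```text
(0.1885, False) 9.43 [ 0.5568 -0.1958  0.1897] [-2.03  1.45  8.82]
(0.188, False) 9.68 [ 0.5569 -0.1959  0.1892] [-1.13  1.03  9.52]
(0.1875, False) 9.93 [ 0.5568 -0.1959  0.1887] [-1.1   0.31  9.35]
(0.187, False) 10.18 [ 0.5569 -0.1959  0.1884] [-1.43  1.24 10.46]
(0.1865, False) 10.43 [ 0.557  -0.1959  0.1884] [-2.44  1.46 12.72]
(0.186, False) 10.68 [ 0.5572 -0.196   0.1884] [-1.6   1.25 15.3 ]
hold 10.97 [ 0.5572 -0.196   0.1884] [-2.3   1.35 14.91]
hold 11.28 [ 0.5572 -0.196   0.1884] [-2.82  0.67 15.11]
hold 11.57 [ 0.5571 -0.196   0.1884] [-2.5   0.58 15.6 ]
hold 11.88 [ 0.5572 -0.196   0.1884] [-3.12  0.56 15.69]
up 12.89 [ 0.5563 -0.1956  0.2115] [-1.3   0.4   0.35]
clear 14.11 [ 0.5562 -0.1956  0.3391] [-1.02  0.67  0.73]
away 15.19 [ 0.4008 -0.2994  0.3596] [ 0.15 -1.44 -0.38]
scene [ 0.56336027 -0.19584595  0.20905576]
top [ 0.55347872 -0.19434835  0.20847795]
```

View pics/cmp.png

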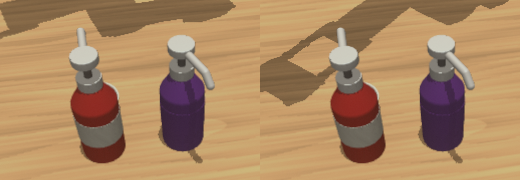

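Before and after match: the head is back up and the bottle and bowl haven't moved. The head was held at its hard stop at 15 N for 1.2 s.

```bash
python3 -c "
from workcell import r
print(r.finish_job())"
```

```text
the job is handed in; nothing more can be done
None
```

I pressed the ketchup pump to its stop, held it there about 1.2 s at 15 N, let it spring back and moved clear. The red bottle and bowl look unmoved in before-and-after pictures, the arm never went near the mustard, and the job was handed in at about 15 s.

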